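# Stand the forming stake in its holder

## Robot

A 6-joint arm with a two-finger parallel gripper is mounted at the origin on the work surface. World frame = base frame: x ahead of the robot, y to its left, z up, the work surface at z = 0. Lengths are in m, angles in rad, forces in N, time in s.
With the tool pointing down it reaches from about 0.325 to 0.775 m from the base axis. Payload 9.3 kg.
Tool frame: the origin (TCP) lies midway between the tips of the shut fingers; the grasp point (between the pads) lies 19 mm behind it; z points along the fingers, y is the line along which they close (so a half turn about z gives the same grasp; the last joint's range is limited). The gripper opens to 85 mm and grips with 20 to 120 N. Pads are 22 mm wide; open, the fingers measure 114 mm over their backs; the gripper's body (76 mm by 85 mm) begins 54 mm behind the grasp point. The pads swing forward as they close: fully open they stand 13 mm farther back than shut.
Start: joints at [-1.409, 0.259, 0.021, 1.334, 0, 1.418], TCP at [0.17, -0.523, 0.21] pointing down, gripper open.
Joint ranges: [-3.04, 3.04], [-0.91, 1.82], [-1.04, 1.36], [-1.92, 1.95], [-1.52, 1.45], [-3.14, 3.14]. Speed limits (rad/s): [2.22, 2.22, 2.79, 3.14, 3.14, 3.14].

## Interface

Orientations are given as a 3x3 rotation matrix whose columns are the frame's x, y, z axes.
In Python, from station import sense, grab_frame, camera_model, sign_off, look_for, cut_out gives the robot as it stands.
- The arm moves only by the shell command python3 -m jog 'ROWS' [FORCE]. ROWS is JSON, a list of rows, each an object with "delta_pos": the shift along the tool's x, y, z in cm, a list of three; "dr": the turn, a rotation vector about the tool's x, y, z in degrees, a list of three; "claw": the opening, from 0 (shut) to 1 (fully open). A call has 1 to 20 rows; each row is the pose to reach, as a shift and turn from the pose commanded when the call began, along the tool's axes at that moment; what a row does not reach only later rows make up. A row lasts 1/8 s, in which the tool goes at most 62.5 mm and 10.7 degrees, less where a joint would pass 70% of its speed; a pose out of reach is approached as far as the arm can. A call with a gripper value outside its range is refused whole. The fingers move at their own pace and stop on an object; FORCE is the grip in N (left out, the last holds). Time passes only in rows, so rows that repeat a pose let the fingers close. It gives the time, the measured TCP pose, the force, the opening and the grip force at its end, in the units of the state.
- sense(): the state, without advancing time (a new reading comes with each control period).
- grab_frame(name): name is "scene" or "side" or "wrist"; returns the picture (420x560x3 uint8, red, green, blue); there is no depth.
- camera_model(name): a dict with "camera_matrix" (3x3 intrinsics, pixels), "pose" (4x4, takes a point from camera to world coordinates). Camera axes: x right, y up, looking along -z (the intrinsics and any distortion apply to the point x, -y, -z); pixel columns grow to the right and rows downward; lengths in m; the calibration is good to about 2 mm. A picture is of the moment at which its call begins: read the wrist's pose just before it. camera_model takes no time and is no camera call; for the wrist camera it gives the pose at the moment of the call.
- sign_off(): hands the job in; it is judged then, once.
Trained networks look in the newest picture that a camera, given by its name, has taken for a name from the list of things; names that differ only in an ending like _2 or _b are one class to them, and where a whole thing is asked for, a point or a joint stands for the part that bears it (a point fixed in the world has none). Each returns a list of dicts, best first, with "p" (0 to 1); they miss things now and then, are a little off and sometimes report something else, mostly with a low value. They report only what shows in the picture. A call takes as long as a camera call. They do not tell look-alikes from the thing itself.
- look_for(camera, thing): "box" ([left, top, width, height] in pixels, round what is visible of it).
- cut_out(camera, thing): "region" (420x560 bool, what is visible of it) and "box" ([left, top, width, height] in pixels, round what is visible of it).
The state is a dict: "time_s": time; "q": joint angles; "joint_velocities": joint speeds; "joint_efforts": joint torques, N m; "position": TCP position; "tool_rot": TCP orientation; "ft_force": force on the tool from outside, world axes, zero at the start; "moment": the same for the moment, N m; "gripper_width": finger opening in m; "gripper_force": force on a finger pad.
Only numpy, scipy, OpenCV 4.12 (cv2) and the standard library are available. Lean on these libraries where they do the work, as an engineer would, in place of code of your own. Each camera call takes 0.05 s, during which the arm holds its last target. There are 200 camera calls.

## Task

Get the orange-headed forming stake ready for use on the jeweller's bench: swing the yellow dust cover well clear of the holder's socket and leave it open, then take the orange-headed stake from its cradle and stand it upright in the socket with its taper fully home. Lower it in by hand, keeping hold until the taper is home rather than dropping it, then let go; leave the blue-headed stake and the other things on the bench alone.

Things in the scene. Friction and masses are not known exactly. Their poses are not given: they have to be found in the camera images.
- stake: The stake to use, about 350 g, loose, 130 mm long, all round parts. Origin: centre of the small end; own z runs along its axis to the head. Along z: steel taper 0-50 mm, diameter growing evenly 18 to 34 mm; steel neck, 24 mm, 50-85 mm; ORANGE cylindrical head, 36 mm, 85-118 mm, then a dome to 130 mm. At the start it leans in a plywood cradle, axis 45 degrees from vertical, head up.
- stake_head (a point): Point on the orange-headed stake's axis inside its head, 108 mm from its origin along z: a good place to grip. At the start the head overhangs the cradle on the robot's side, free all round; the taper end is low and points away from the robot. The cradle touches it only below 76 mm along z; lift it out upwards (the taper's shoulder stops it being drawn out along its axis).
- other_stake: A second stake, same sizes and axes but a BLUE flat-topped head (36 mm, 85-130 mm along z), in the same kind of cradle. To be left alone. Where the two cradles and the holder stand is exchanged from run to run.
- socket_mouth (a point): Centre of the mouth of the tapered socket, 75 mm above the bench, in the top of the grey round steel block (72 mm across, fixed, on a dark base plate 150 x 90 mm). The bore is a vertical cone, 34 mm across here and narrowing downwards to match the stake's taper: fully home, the stake's origin is 50 mm below this point. z up; x points to the cover's pivot.
- cover_pivot (a point): Point on the vertical pivot axis of the dust cover, 77 mm above the bench, 60 mm from the socket's axis. Same axes as socket_mouth.
- cover_knob (a point): Centre of the top face of the black upright knob on the dust cover: 16 mm across, 30 mm tall, standing on a yellow disc (48 mm across, 4 mm thick), 60 mm from the pivot. The disc lies 2 mm above the socket's mouth. The knob can be pinched from above.
- cover (a joint): Swing of the dust cover about its vertical pivot, rad. 0: knob right over the socket; grows counter-clockwise seen from above, to a stop at 2.4. At the start 0 to 0.3, the disc closing the socket. Light friction (about 1 N at the knob); it stays where it is left. From 1.2 on it is well clear.
- tape: Bystander: brown tape roll lying flat, 90 mm across, 25 mm high. Origin under its centre.
- cup: Bystander: white plastic cup, 72 mm across, 90 mm high. Origin under its centre.
- mallet: Bystander: hammer lying on the green mat to the robot's left, 260 mm long. Origin at its underside's centre.
- jar: Bystander: amber glass jar with a black cap, 60 mm across, 70 mm high. Origin under its centre.
Not all that is in view belongs to the job. What is shaped like the stake but pink or turquoise is not meant.

How it is judged:
By the outcome, as a careful person would: the job done as asked, in the order asked, and still so for the second after the job is handed in, with the robot touching nothing.
It also fails if it takes over 51 s, if anything falls off the work surface, if the arm or the gripper's body presses on something with over 40 N, if the wrist force passes 120 N, or if a joint passes its speed limit or range.

## Working session

There is one attempt and no reset: what is moved stays moved. The work goes in short steps, Python scripts to look and compute and a shell command to move; the robot and the scene stay as the last step left them, time stands still between calls to the robot, and variables do not carry over. Pictures are saved under pics/ and viewed, at most 10 in all, crops included, and the job is handed in when it is done.

```bash
mkdir -p pics; cat > h.py <<'E'
import numpy as np, cv2
from station import *
def save(im,n): cv2.imwrite('pics/'+n+'.png',cv2.cvtColor(im,cv2.COLOR_RGB2BGR))
E
python3 - <<'E'
from h import *
a=grab_frame('scene');b=grab_frame('side')
save(cv2.resize(np.vstack([a,b]),(400,600)) if 0 else a,'scene');save(b,'side')
for c in('scene','side'):
  m=camera_model(c);print({k:(np.round(v,3).tolist() if not isinstance(v,str) else v) for k,v in m.items()})
  for t in('stake','other_stake','cover_knob','cover'):
    print(c,t,[(np.round(d['p'],2),np.round(d['box']).tolist()) for d in look_for(c,t)][:4])
print(sense()['time_s'],sense()['tool_rot'])
E
```

```text
{'camera_matrix': [[430.532, 0.0, 280.56], [0.0, 430.532, 209.837], [0.0, 0.0, 1.0]], 'pose': [[0.777, -0.531, 0.337, 0.992], [0.629, 0.651, -0.425, -0.506], [0.006, 0.542, 0.84, 1.176], [0.0, 0.0, 0.0, 1.0]]}
scene stake [(np.float64(0.7), [219.0, 182.0, 31.0, 25.0]), (np.float64(0.65), [241.0, 147.0, 38.0, 15.0]), (np.float64(0.61), [290.0, 142.0, 24.0, 40.0])]
scene other_stake [(np.float64(0.79), [200.0, 248.0, 23.0, 45.0])]
scene cover_knob [(np.float64(0.72), [257.0, 214.0, 31.0, 10.0])]
scene cover [(np.float64(0.72), [258.0, 211.0, 30.0, 12.0])]
{'camera_matrix': [[443.29, 0.0, 283.951], [0.0, 443.29, 213.147], [0.0, 0.0, 1.0]], 'pose': [[-0.849, 0.328, -0.414, -0.006], [-0.529, -0.528, 0.665, 0.914], [-0.001, 0.783, 0.622, 0.928], [0.0, 0.0, 0.0, 1.0]]}
side stake [(np.float64(0.96), [295.0, 289.0, 43.0, 26.0]), (np.float64(0.76), [250.0, 249.0, 28.0, 18.0]), (np.float64(0.62), [319.0, 238.0, 29.0, 32.0])]
side other_stake [(np.float64(0.47), [316.0, 165.0, 24.0, 17.0])]
side cover_knob [(np.float64(0.62), [271.0, 205.0, 29.0, 16.0])]
side cover [(np.float64(0.67), [274.0, 202.0, 29.0, 15.0]), (np.float64(0.48), [336.0, 145.0, 19.0, 27.0])]
0.5 [[ 9.50861425e-01  3.09616779e-01 -2.57944892e-05]
 [ 3.09616779e-01 -9.50861425e-01  2.32655600e-06]
 [-2.38066440e-05 -1.01986390e-05 -1.00000000e+00]]
```

View pics/scene.png

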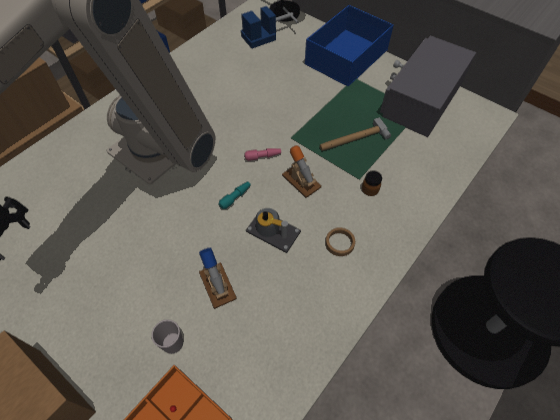

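View pics/side.png

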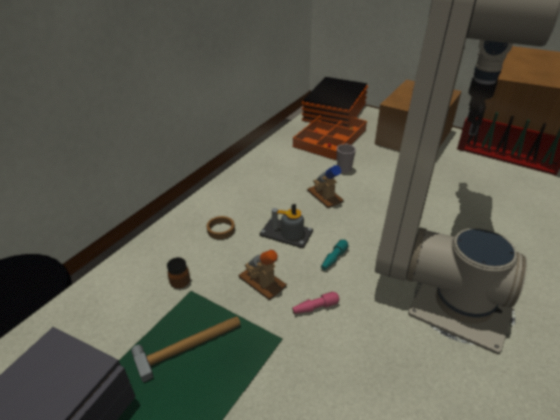

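The scene shows the stake candidates: orange in its cradle (298,155), blue (209,258), pink lying (263,154) and turquoise lying (235,195). I choose orange at scene (298,155) and side (267,258). The knob is at scene (265,213) and side (293,210). Next, one close crop to check that choice.

```bash
python3 - <<'E'
from h import *
a=grab_frame('scene');b=grab_frame('side')
A=cv2.resize(a[140:260,235:325],None,fx=4.4,fy=4.4,interpolation=cv2.INTER_CUBIC)
B=cv2.resize(b[190:310,235:325],None,fx=4.4,fy=4.4,interpolation=cv2.INTER_CUBIC)
save(np.hstack([A,B]),'crop')
def orange(im,box):
  x0,y0,x1,y1=box; h=cv2.cvtColor(im,cv2.COLOR_RGB2HSV)
  m=((h[...,0]<12)&(h[...,1]>185)&(h[...,2]>100)).astype(np.uint8)
  z=np.zeros_like(m);z[y0:y1,x0:x1]=m[y0:y1,x0:x1]
  n,l,s,c=cv2.connectedComponentsWithStats(z);i=1+np.argmax(s[1:,4]);print(s[i],c[i]);return c[i]
orange(a,(280,140,325,200));orange(b,(235,240,290,300))
E
```

```text
[292 146  12  15 103] [296.96116505 152.68932039]
[261 251  15   9  95] [269.14736842 255.06315789]
```

View pics/crop.png

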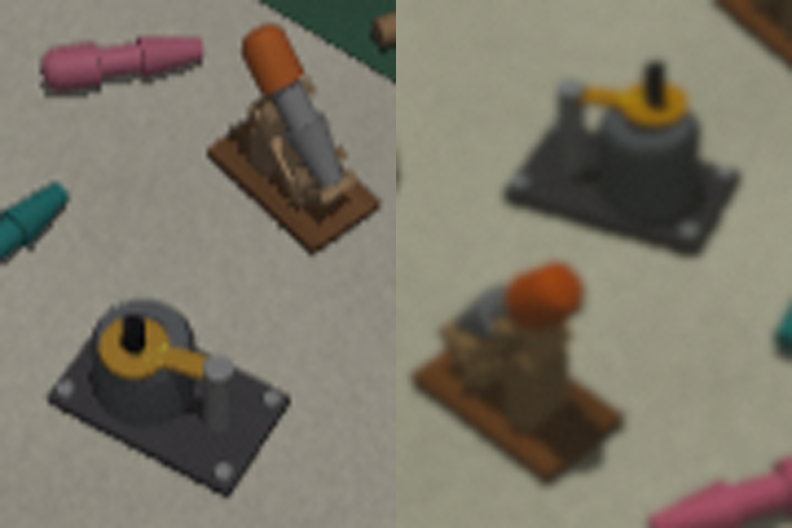

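The crop confirms it: the orange-headed stake lies in its cradle, with its head at scene (296.6,153.6) and side (269.1,256.6). The knob top is at (265.2,212.3) and (293.6,205.5), and the pivot post top at (284.8,223.6) and (274.8,210). Now I'll triangulate.

```bash
cat >> h.py <<'E'
def P(m):
  K,T=m['camera_matrix'],m['pose']
  F=np.diag([1,-1,-1.]); R=F@T[:3,:3].T
  return K@np.c_[R,-R@T[:3,3]]
def tri(Ps,uv):
  A=[]
  for p,(u,v) in zip(Ps,uv): A+= [u*p[2]-p[0], v*p[2]-p[1]]
  X=np.linalg.svd(np.array([r/np.linalg.norm(r[:3]) for r in A]))[2][-1]; X=X[:3]/X[3]
  e=[]
  for p,(u,v) in zip(Ps,uv):
    w=p@np.r_[X,1]; e.append(np.round(w[:2]/w[2]-[u,v],1).tolist())
  return X,e
def ray(m,uv,z):
  p=P(m); return np.linalg.solve(np.array([uv[0]*p[2,:]-p[0],uv[1]*p[2]-p[1],[0,0,1,-z]])[:,:3],-np.array([uv[0]*p[2,3]-p[0,3],uv[1]*p[2,3]-p[1,3],-z]))
E
python3 - <<'E'
from h import *
M=[camera_model(c) for c in('scene','side')];Ps=[P(m) for m in M]
for n,uv in dict(head=[(296.6,153.6),(269.1,256.6)],knob=[(265.2,212.3),(293.6,205.5)],piv=[(284.8,223.6),(274.8,210)],disc=[(265.5,218.4),(293.6,213.6)]).items(): print(n,*tri(Ps,uv))
for n,uv in dict(taperend=(310.5,180.5)).items(): print(n,ray(M[0],uv,.03))
S=[(65,387),(272,398),(223,471)]
for s in S: print(ray(M[0],(s[0]/4.4+235,s[1]/4.4+140),.012))
S=[(515,193),(728,178),(690,230)]
for s in S: print(ray(M[1],((s[0]-396)/4.4+235,s[1]/4.4+190),.012))
m=camera_model('wrist');s=sense();R=s['tool_rot'];print(m['camera_matrix']);print(R.T@(m['pose'][:3,3]-s['position']));print(np.round(R.T@m['pose'][:3,:3],3))
E
```

```text
head [0.47135547 0.22532174 0.11923299] [[-0.6, -0.0], [-0.7, 0.0]]
knob [ 0.53403166 -0.00457128  0.11248319] [[-0.5, -0.1], [-0.5, 0.0]]
piv [0.5913818  0.01439512 0.08414045] [[-0.9, -0.1], [-0.9, 0.0]]
disc [ 0.53453191 -0.00552391  0.08026977] [[-0.6, -0.1], [-0.6, 0.1]]
taperend [0.53581385 0.22573907 0.03      ]
[ 0.49220385 -0.03131254  0.012     ]
[0.61200339 0.05461051 0.012     ]
[ 0.6214753  -0.01298287  0.012     ]
[0.60812272 0.05917857 0.012     ]
[ 0.4869759  -0.03539913  0.012     ]
[0.48230458 0.02722685 0.012     ]
[[298.56418376   0.         278.99425732]
 [  0.         298.56418376 208.65095436]
 [  0.           0.           1.        ]]
[ 0.07609121 -0.00042587 -0.16364743]
[[ 0.     0.955  0.297]
 [ 1.    -0.    -0.001]
 [-0.001  0.297 -0.955]]
```

```bash
python3 -m jog '[{"delta_pos":[50.7,-38,0],"dr":[0,0,0],"claw":0.6},{"delta_pos":[50.7,-38,0],"dr":[0,0,0],"claw":0.4},{"delta_pos":[50.7,-38,0],"dr":[0,0,0],"claw":0.4},{"delta_pos":[50.7,-38,0],"dr":[0,0,0],"claw":0.4},{"delta_pos":[50.7,-38,0],"dr":[0,0,0],"claw":0.4},{"delta_pos":[50.7,-38,0],"dr":[0,0,0],"claw":0.4},{"delta_pos":[50.7,-38,0],"dr":[0,0,0],"claw":0.4},{"delta_pos":[50.7,-38,0],"dr":[0,0,0],"claw":0.4},{"delta_pos":[50.7,-38,0],"dr":[0,0,0],"claw":0.4},{"delta_pos":[50.7,-38,0],"dr":[0,0,0],"claw":0.4},{"delta_pos":[50.7,-38,0],"dr":[0,0,0],"claw":0.4},{"delta_pos":[50.7,-38,0],"dr":[0,0,0],"claw":0.4},{"delta_pos":[50.7,-38,0],"dr":[0,0,0],"claw":0.4},{"delta_pos":[50.7,-38,0],"dr":[0,0,0],"claw":0.4}]' 40
python3 - <<'E'
from h import *
m=camera_model('wrist');save(grab_frame('wrist'),'w1');np.save('w1.npy',P(m));s=sense();print(s['time_s'],s['position'],s['q'],s['gripper_width'])
for X in [(.534,-.0046,.111),(.5914,.0144,.084),(.5325,.003,.075)]:
  w=P(m)@np.r_[X,1];print(w[:2]/w[2])
E
```

```text
time_s: 2.35
position: [0.5343, -0.0059, 0.2106]
tool_rot: [[0.951, 0.308, 0.0], [0.308, -0.951, -0.0], [0.0, 0.0, -1.0]]
ft_force: [-0.4, -0.7, 0.2]
gripper_width: 0.034
gripper_force: 0.0
2.4 [ 0.53433116 -0.00579048  0.21058338] [-1.67877921e-01  2.31457668e-01 -1.46426687e-02  1.32428684e+00
 -8.68693760e-05  2.66076921e+00] 0.03416143553264681
[277.80976841 202.34097315]
[277.39318079 132.83156176]
[270.45333945 191.82449089]
```

View pics/w1.png

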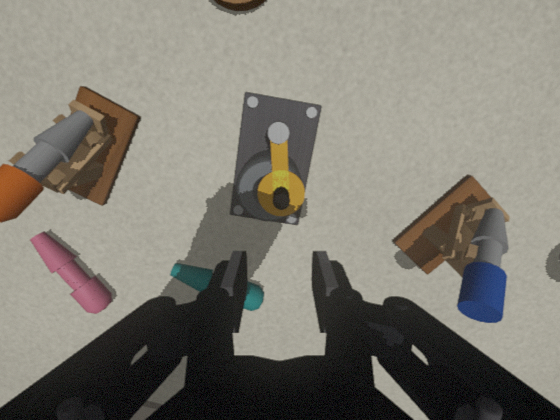

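The wrist view shows the knob at (281,200), centred between the fingers, with the pivot at (278,132). The orange head is at left (18,190). I'll descend, cage the knob loosely and swing it along the arc.

```bash
python3 -m jog '[{"delta_pos":[0,0,5],"dr":[0,0,0],"claw":0.42},{"delta_pos":[0,0,9],"dr":[0,0,0],"claw":0.42},{"delta_pos":[0,0,11.7],"dr":[0,0,0],"claw":0.4},{"delta_pos":[0,0,11.7],"dr":[0,0,0],"claw":0.25},{"delta_pos":[0,0,11.7],"dr":[0,0,0],"claw":0.25},{"delta_pos":[0,0,11.7],"dr":[0,0,0],"claw":0.25}]' 20
python3 -m jog '[{"delta_pos":[0.09,1.04,0],"dr":[0,0,-10],"claw":0.25},{"delta_pos":[0.36,2.05,0],"dr":[0,0,-20],"claw":0.25},{"delta_pos":[0.8,3,0],"dr":[0,0,-30],"claw":0.25},{"delta_pos":[1.4,3.86,0],"dr":[0,0,-40],"claw":0.25},{"delta_pos":[2.14,4.6,0],"dr":[0,0,-50],"claw":0.25},{"delta_pos":[3,5.2,0],"dr":[0,0,-60],"claw":0.25},{"delta_pos":[3.95,5.64,0],"dr":[0,0,-70],"claw":0.25},{"delta_pos":[4.96,5.91,0],"dr":[0,0,-80],"claw":0.25},{"delta_pos":[6,6,0],"dr":[0,0,-90],"claw":0.25},{"delta_pos":[7.04,5.91,0],"dr":[0,0,-100],"claw":0.25},{"delta_pos":[7.04,5.91,0],"dr":[0,0,-100],"claw":0.3},{"delta_pos":[7.04,5.91,0],"dr":[0,0,-100],"claw":0.4},{"delta_pos":[7.04,5.91,-5],"dr":[0,0,-100],"claw":0.5},{"delta_pos":[7.04,5.91,-11],"dr":[0,0,-100],"claw":0.6},{"delta_pos":[7.04,5.91,-16],"dr":[0,0,-100],"claw":0.8},{"delta_pos":[7.04,5.91,-16],"dr":[0,0,-100],"claw":1}]'
python3 - <<'E'
from h import *
save(np.hstack([cv2.resize(grab_frame('scene')[120:260,215:345],None,fx=3,fy=3),cv2.resize(grab_frame('side')[170:310,215:345],None,fx=3,fy=3)]),'c2')
E
```

```text
time_s: 3.15
position: [0.5355, -0.005, 0.0947]
tool_rot: [[0.951, 0.309, 0.002], [0.309, -0.951, -0.0], [0.002, 0.001, -1.0]]
ft_force: [-0.9, 0.4, -0.4]
gripper_width: 0.0213
gripper_force: 0.0
time_s: 5.15
position: [0.6209, -0.0395, 0.2581]
tool_rot: [[-0.467, 0.884, 0.008], [0.884, 0.467, -0.002], [-0.005, 0.006, -1.0]]
ft_force: [-0.6, 0.2, -0.8]
gripper_width: 0.0836
gripper_force: 0.0
```

View pics/c2.png

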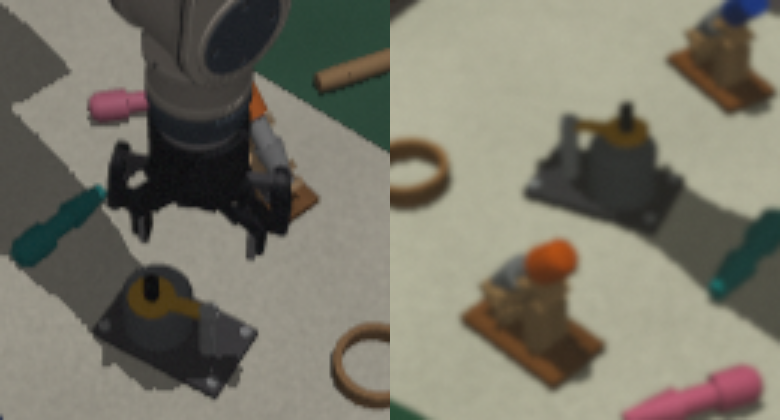

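The crop shows the yellow disc and knob still over the socket, at scene (266,214) and side (294,205). I'll check that with the wrist camera before repeating the swing.

```bash
python3 - <<'E'
from h import *
s=sense();print(s['time_s'],s['position'],s['gripper_width'])
p=P(camera_model('scene'))@np.r_[s['position'],1];print('tcp in scene',p[:2]/p[2])
for c in('scene','side','wrist'):
  m=camera_model(c);im=grab_frame(c)
  if c=='wrist': save(im,'w2')
  for n,X in dict(old=(.534,-.0046,.111),new=(.621,-.0395,.111)).items():
    w=P(m)@np.r_[X,1];print(c,n,w[:2]/w[2])
  print([(d['p'],d['box']) for d in look_for(c,'cover_knob')][:3])
E
```

```text
5.25 [ 0.61972861 -0.0392075   0.25359906] 0.08550311496218448
tcp in scene [280.21874706 209.26951596]
scene old [264.68082502 212.51048902]
scene new [280.25091024 236.96358634]
[(0.54, [255.8, 213.7, 31.4, 8.1])]
side old [293.10570833 205.93512304]
side new [275.19797453 191.39241771]
[(0.73, [275.1, 205.2, 25.7, 13.7]), (0.66, [259.7, 202.7, 53.7, 45.9])]
wrist old [218.68273311 121.90115389]
wrist new [280.22342434 192.84422559]
[(0.75, [203.0, 100.3, 85.1, 48.3])]
```

View pics/w2.png

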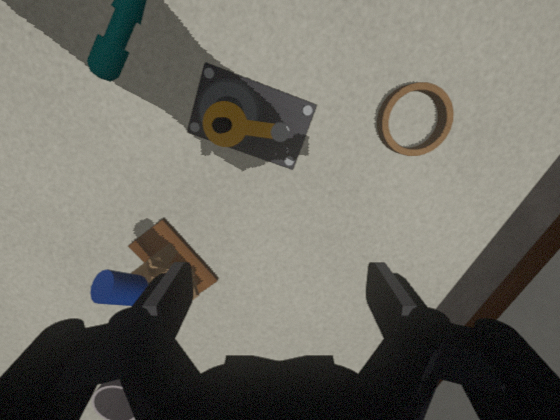

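The wrist view confirms it: the knob is still at (222,124), so the cage missed it. I'll go back, pinch it properly and check the width.

```bash
python3 -m jog '[{"delta_pos":[2,-2,0],"dr":[0,0,10],"claw":0.7},{"delta_pos":[4,-4,2],"dr":[0,0,20],"claw":0.4},{"delta_pos":[7,-5.9,5],"dr":[0,0,30],"claw":0.4},{"delta_pos":[7,-5.9,5],"dr":[0,0,40],"claw":0.4},{"delta_pos":[7,-5.9,7],"dr":[0,0,50],"claw":0.4},{"delta_pos":[7,-5.9,9],"dr":[0,0,60],"claw":0.4},{"delta_pos":[7,-5.9,10],"dr":[0,0,70],"claw":0.4},{"delta_pos":[7,-5.9,11],"dr":[0,0,80],"claw":0.4},{"delta_pos":[7,-5.9,11],"dr":[0,0,90],"claw":0.4},{"delta_pos":[7,-5.9,12],"dr":[0,0,100],"claw":0.4},{"delta_pos":[7,-5.9,14],"dr":[0,0,100],"claw":0.4},{"delta_pos":[7,-5.9,16.3],"dr":[0,0,100],"claw":0.4},{"delta_pos":[7,-5.9,16.3],"dr":[0,0,100],"claw":0.3},{"delta_pos":[7,-5.9,16.3],"dr":[0,0,100],"claw":0.1},{"delta_pos":[7,-5.9,16.3],"dr":[0,0,100],"claw":0},{"delta_pos":[7,-5.9,16.3],"dr":[0,0,100],"claw":0},{"delta_pos":[7,-5.9,16.3],"dr":[0,0,100],"claw":0},{"delta_pos":[7,-5.9,16.3],"dr":[0,0,100],"claw":0}]' 30
python3 - <<'E'
from h import *
m=camera_model('wrist');save(grab_frame('wrist'),'w3');s=sense();print(s['position'],s['gripper_width'],s['gripper_force'],s['time_s'],s['q'])
E
```

```text
time_s: 7.8
position: [0.535, -0.005, 0.0904]
tool_rot: [[0.951, 0.31, 0.0], [0.31, -0.951, -0.0], [0.0, 0.0, -1.0]]
ft_force: [1.1, 1.0, -0.2]
gripper_width: 0.0001
gripper_force: 0.0
[ 0.53500387 -0.00501132  0.09036035] 0.00032579581761820776 0.0 7.85 [-1.66257103e-01  2.97087976e-01 -2.40497565e-01  1.03310049e+00
 -1.02428914e-05  2.66052082e+00]
```

View pics/w3.png

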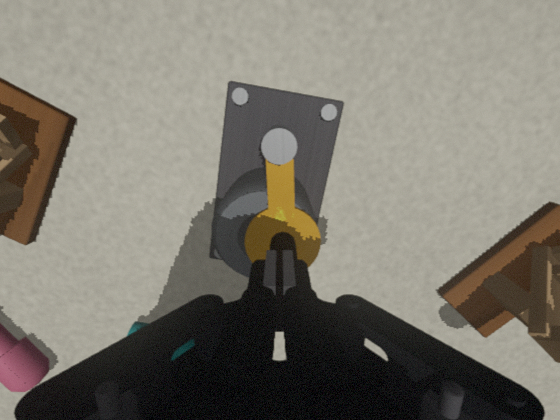

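Fingers are shut at width 0 with the knob peeking out at (283,240), yellow disc centred near (283,238), and post top at (279,146). My x or z must be off, so I'll re-measure from the wrist views.

```bash
python3 - <<'E'
from h import *
p1=np.load('w1.npy');m=camera_model('wrist');p3=P(m);M=[P(camera_model(c)) for c in('scene','side')]
print('post w1w3',tri([p1,p3],[(278.5,132),(279,146)]))
print('disc w1w3',tri([p1,p3],[(281.5,193),(283,238)]))
print('screws w1w3',tri([p1,p3],[(252,102),(239.5,96)]),tri([p1,p3],[(311.5,112.5),(329,112)]))
print('disc all',tri([p1,p3]+M,[(281.5,193),(283,238),(265.5,218.4),(293.6,213.6)]))
print('post all',tri([p1,p3]+M,[(278.5,132),(279,146),(284.8,223.6),(274.8,210)]))
for z in (.0,.02,.04,.06,.08): print(z, ray(m,(283,238),z))
for n,X in dict(kt=(.534,-.0046,.111),disc=(.534,-.0046,.081),post=(.5914,.0144,.084),tcp=sense()['position']).items():
  w=p3@np.r_[X,1];print(n,w[:2]/w[2])
E
```

```text
post w1w3 (array([0.59297625, 0.01400166, 0.09632608]), [[-0.2, 0.0], [0.4, -0.0]])
disc w1w3 (array([ 0.5324742 , -0.00874334,  0.06566906]), [[-0.3, 0.0], [0.5, -0.0]])
screws w1w3 (array([0.61134712, 0.05134088, 0.0149954 ]), [[0.0, -0.1], [-0.0, 0.1]]) (array([ 0.62147206, -0.01666582,  0.01485118]), [[-0.0, -0.1], [0.0, 0.1]])
disc all (array([ 0.53584188, -0.00667435,  0.07952574]), [[-1.1, -0.3], [-0.6, 2.9], [-0.5, 0.5], [-0.8, -0.1]])
post all (array([0.59183317, 0.0139458 , 0.08409257]), [[-0.5, 0.5], [-0.2, -0.1], [-0.9, 0.1], [-0.9, -0.1]])
0.0 [ 0.5062762  -0.01798565  0.        ]
0.02 [ 0.51422096 -0.01507823  0.02      ]
0.04 [ 0.52216572 -0.01217081  0.04      ]
0.06 [ 0.53011048 -0.00926339  0.06      ]
0.08 [ 0.53805524 -0.00635597  0.08      ]
kt [278.27718191 266.45725144]
disc [278.35517784 243.488519  ]
post [277.77491183 146.35082918]
tcp [279.50448178 248.60495919]
```

The pictured fingers sit about 20 mm farther back than the TCP figure suggests, so they probably closed just above the knob top. I'll open, go 10 mm lower and pinch again, watching force and width.

```bash
python3 -m jog '[{"delta_pos":[0,0,0],"dr":[0,0,0],"claw":0.4},{"delta_pos":[0,0,0],"dr":[0,0,0],"claw":0.4},{"delta_pos":[0.1,0.1,0.4],"dr":[0,0,0],"claw":0.4},{"delta_pos":[0.1,0.1,0.8],"dr":[0,0,0],"claw":0.4},{"delta_pos":[0.1,0.1,0.8],"dr":[0,0,0],"claw":0.1},{"delta_pos":[0.1,0.1,0.8],"dr":[0,0,0],"claw":0},{"delta_pos":[0.1,0.1,0.8],"dr":[0,0,0],"claw":0},{"delta_pos":[0.1,0.1,0.8],"dr":[0,0,0],"claw":0}]' 20
```

```text
time_s: 8.85
position: [0.5359, -0.0057, 0.082]
tool_rot: [[0.951, 0.31, -0.001], [0.31, -0.951, 0.0], [-0.001, -0.0, -1.0]]
ft_force: [-0.5, -1.1, -5.2]
gripper_width: 0.0145
gripper_force: 19.5
```

```bash
python3 -m jog '[{"delta_pos":[0,0,0],"dr":[0,0,0],"claw":0.35},{"delta_pos":[0,0,0],"dr":[0,0,0],"claw":0.35},{"delta_pos":[0,0,0.5],"dr":[0,0,0],"claw":0.35},{"delta_pos":[0,0,0.9],"dr":[0,0,0],"claw":0.3},{"delta_pos":[0,0,0.9],"dr":[0,0,0],"claw":0.1},{"delta_pos":[0,0,0.9],"dr":[0,0,0],"claw":0},{"delta_pos":[0,0,0.9],"dr":[0,0,0],"claw":0}]' 20
```

```text
time_s: 9.72
position: [0.5359, -0.0056, 0.0728]
tool_rot: [[0.951, 0.31, -0.001], [0.31, -0.951, 0.0], [-0.001, -0.001, -1.0]]
ft_force: [1.1, 0.3, -7.6]
gripper_width: 0.0148
gripper_force: 19.7
```

```bash
python3 -m jog '[{"delta_pos":[0.09,1.04,0],"dr":[0,0,-10],"claw":0},{"delta_pos":[0.36,2.05,0],"dr":[0,0,-20],"claw":0},{"delta_pos":[0.8,3,0],"dr":[0,0,-30],"claw":0},{"delta_pos":[1.4,3.86,0],"dr":[0,0,-40],"claw":0},{"delta_pos":[2.14,4.6,0],"dr":[0,0,-50],"claw":0},{"delta_pos":[3,5.2,0],"dr":[0,0,-60],"claw":0},{"delta_pos":[3.95,5.64,0],"dr":[0,0,-70],"claw":0},{"delta_pos":[4.96,5.91,0],"dr":[0,0,-80],"claw":0},{"delta_pos":[6,6,0],"dr":[0,0,-90],"claw":0},{"delta_pos":[7.04,5.91,0],"dr":[0,0,-100],"claw":0},{"delta_pos":[7.04,5.91,0],"dr":[0,0,-100],"claw":0}]'
```

```text
time_s: 11.1
position: [0.6208, -0.0379, 0.0727]
tool_rot: [[-0.474, 0.881, -0.002], [0.881, 0.474, 0.003], [0.004, -0.001, -1.0]]
ft_force: [-3.2, 8.4, -2.4]
gripper_width: 0.0149
gripper_force: 20.3
```

```bash
python3 -m jog '[{"delta_pos":[0,0,0],"dr":[0,0,0],"claw":0.35},{"delta_pos":[0,0,0],"dr":[0,0,0],"claw":0.35},{"delta_pos":[0,0,-4],"dr":[0,0,0],"claw":0.35},{"delta_pos":[0,0,-9],"dr":[0,0,0],"claw":0.5},{"delta_pos":[2,0,-14],"dr":[0,0,0],"claw":1},{"delta_pos":[8,-1,-17.7],"dr":[0,0,-10],"claw":1},{"delta_pos":[14,-2,-17.7],"dr":[0,0,-20],"claw":1},{"delta_pos":[20,-3,-17.7],"dr":[0,0,-30],"claw":1},{"delta_pos":[26,-3.5,-17.7],"dr":[0,0,-40],"claw":1},{"delta_pos":[31.8,-3.5,-17.7],"dr":[0,0,-50],"claw":1},{"delta_pos":[31.8,-3.5,-17.7],"dr":[0,0,-61.7],"claw":1},{"delta_pos":[31.8,-3.5,-17.7],"dr":[0,0,-61.7],"claw":1},{"delta_pos":[31.8,-3.5,-17.7],"dr":[0,0,-61.7],"claw":1},{"delta_pos":[31.8,-3.5,-17.7],"dr":[0,0,-61.7],"claw":1}]'
python3 - <<'E'
from h import *
m=camera_model('wrist');a=grab_frame('wrist');np.save('w4.npy',P(m))
b=grab_frame('scene')[130:260,230:320]
save(np.hstack([a[:,80:480],cv2.resize(b,(300,420),interpolation=cv2.INTER_CUBIC)]),'w4')
print(sense()['q'])
h=cv2.cvtColor(a,cv2.COLOR_RGB2HSV);k=((h[...,0]<12)&(h[...,1]>185)&(h[...,2]>100)).astype(np.uint8)
n,l,s,c=cv2.connectedComponentsWithStats(k);i=1+np.argmax(s[1:,4]);print(s[i],c[i])
for d in cut_out('wrist','stake')[:3]:
  r=d['region'].astype(np.uint8);mu=cv2.moments(r,True);print(d['p'],d['box'],mu['m10']/mu['m00'],mu['m01']/mu['m00'],np.degrees(.5*np.arctan2(2*mu['mu11'],mu['mu20']-mu['mu02'])))
E
```

```text
time_s: 12.85
position: [0.4416, 0.2235, 0.2502]
tool_rot: [[-1.0, 0.009, -0.0], [0.009, 1.0, -0.0], [0.0, -0.0, -1.0]]
ft_force: [0.5, 0.6, 0.3]
gripper_width: 0.0856
gripper_force: 0.0
[ 2.99082708e-01  1.54878189e-01 -1.28536897e-02  1.40321244e+00
 -3.25337925e-05  3.06382058e-01]Traceback (most recent call last):
  File "<stdin>", line 7, in <module>
    return _wrapfunc(a, 'argmax', axis=axis, out=out, **kwds)
    return bound(*args, **kwds)
ValueError: attempt to get argmax of an empty sequence
```

View pics/w4.png

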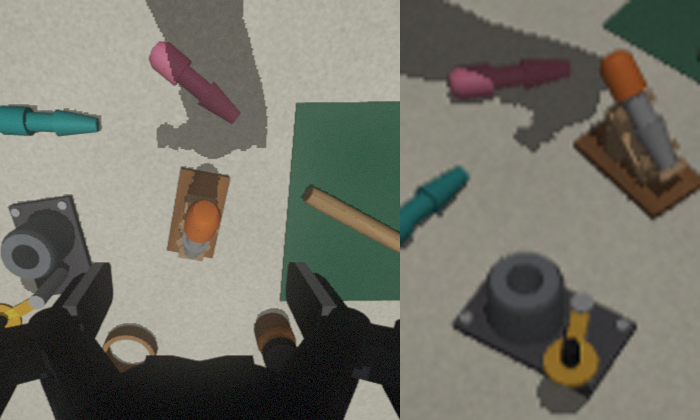

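The cover is open: in the scene crop the knob is at (571,353) and the mouth is free at (526,283). In the wrist picture the orange head is at (282,221) and the socket mouth at (111,256). The cradle plate is slightly rotated. Next: stake axis and mouth.

```bash
python3 - <<'E'
from h import *
m=camera_model('wrist');M=[m]+[camera_model(c) for c in('scene','side')];Ps=[P(x) for x in M]
c=[ray(m,(u+80,v),.008) for u,v in [(183,167),(230,175),(207,262),(167,250)]]
for x in c: print(np.round(x,4))
def az(a,b): d=b-a;return np.degrees(np.arctan2(d[1],d[0]))
print('az',az(c[0],c[3]),az(c[1],c[2]), az(c[0],c[1])-90,az(c[3],c[2])-90)
print('head',tri(Ps,[(282,221),(296.6,153.6),(269.1,256.6)]),tri(Ps[:2],[(282,221),(296.6,153.6)]))
print('mouth',tri(Ps[:2],[(111,256),(267.8,217.6)]),ray(M[1],(267.8,217.6),.075),ray(m,(111,256),.075))
H=tri(Ps,[(282,221),(296.6,153.6),(269.1,256.6)])[0]
for a in(-15,-12,-9,-6,0):
  for o in(.098,):
   X=H-[-np.cos(np.radians(a))*o*.707,-np.sin(np.radians(a))*o*.707,o*.707];w=[p@np.r_[X,1] for p in Ps[:2]];print(a,X,[x[:2]/x[2] for x in w])
for t in('scene','wrist'):
  grab_frame(t)
  for d in cut_out(t,'stake')[:3]:
    r=d['region'].astype(np.uint8);q=cv2.minAreaRect(cv2.findNonZero(r));print(t,d['p'],np.round(d['box']),q)
E
```

```text
[0.4325 0.202  0.008 ]
[0.4441 0.2665 0.008 ]
[0.5767 0.2349 0.008 ]
[0.5565 0.1753 0.008 ]
az -12.160039921481898 -13.36598091528743 -10.130541963659653 -18.775841884622082
head (array([0.47111392, 0.22598608, 0.11920111]), [[-0.8, 0.1], [-0.5, -0.2], [-0.7, 0.2]]) (array([0.47183535, 0.22710537, 0.11759901]), [[0.3, 0.2], [-0.1, 0.0]])
mouth (array([0.53497523, 0.00803332, 0.06789387]), [[-0.4, -0.3], [0.2, 0.0]]) [0.53749058 0.00440003 0.075     ] [0.53191599 0.0128508  0.075     ]
-15 [0.53803906 0.20805354 0.04991511] [array([267.70816847, 250.77498458]), array([308.18450425, 180.55996281])]
-12 [0.53888586 0.21158071 0.04991511] [array([270.35655912, 251.33554434]), array([309.04297699, 180.0186225 ])]
-9 [0.5395469  0.21514736 0.04991511] [array([273.02938456, 251.76879997]), array([309.86167034, 179.44183786])]
-6 [0.54002037 0.21874372 0.04991511] [array([275.72041078, 252.07392702]), array([310.63831736, 178.83138068])]
0 [0.54039992 0.22598608 0.04991511] [array([281.132043  , 252.29772255]), array([312.05711675, 177.51699464])]
scene 0.7 [219. 184.  32.  25.] ((233.67005920410156, 193.6193084716797), (11.48647403717041, 37.07914733886719), 49.08561706542969)
scene 0.57 [244. 150.  37.  10.] ((262.36541748046875, 152.32691955566406), (8.629109382629395, 35.49702072143555), 78.69007110595703)
scene 0.52 [360. 167.  20.  34.] ((371.3999938964844, 182.79998779296875), (17.076295852661133, 25.298219680786133), 18.43494987487793)
wrist 0.96 [261. 200.  37.  56.] ((276.5086364746094, 228.14657592773438), (32.301387786865234, 58.95659637451172), 23.198591232299805)
wrist 0.9 [ 67. 103. 115.  30.] ((123.47069549560547, 121.49827575683594), (109.6340103149414, 29.008678436279297), 3.3664608001708984)
wrist 0.65 [228.  44.  94.  79.] ((272.8895263671875, 83.90054321289062), (109.85887145996094, 31.36701011657715), 41.987213134765625)
```

```bash
python3 - <<'E'
from scipy.spatial.transform import Rotation as R
r=R.from_euler('ZY',[11.5,-45],degrees=True)
for f in(1,): print(r.as_rotvec(degrees=True))
E
```

```text
[  4.51572026 -44.84565748  10.90191309]
```

```bash
python3 -m jog '[{"delta_pos":[2,0.6,0],"dr":[1,-9,2.2],"claw":1},{"delta_pos":[4.2,1.2,0],"dr":[1.8,-17.9,4.4],"claw":1},{"delta_pos":[4.2,1.2,2],"dr":[2.7,-26.9,6.5],"claw":1},{"delta_pos":[4.2,1.2,4],"dr":[3.6,-35.9,8.7],"claw":1},{"delta_pos":[4.2,1.2,6],"dr":[4.5,-44.8,10.9],"claw":1},{"delta_pos":[4.2,1.2,6],"dr":[4.5,-44.8,10.9],"claw":1},{"delta_pos":[4.2,1.2,6],"dr":[4.5,-44.8,10.9],"claw":1},{"delta_pos":[4.2,1.2,6],"dr":[4.5,-44.8,10.9],"claw":1}]'
python3 - <<'E'
from h import *
m=camera_model('wrist');a=grab_frame('wrist');s=sense();T=s['position'];Rt=s['tool_rot'];print(s['q'],T,Rt[:,2])
H=np.array([.4715,.226,.119]);print('H in tool cm',100*Rt.T@(H-T))
p=P(m)@np.r_[H,1];print('H px',p[:2]/p[2])
save(a,'w5')
E
```

```text
time_s: 14.15
position: [0.401, 0.2372, 0.1925]
tool_rot: [[-0.692, 0.205, 0.692], [0.147, 0.979, -0.143], [-0.707, 0.003, -0.707]]
ft_force: [-0.1, 0.2, -0.1]
gripper_width: 0.0852
gripper_force: 0.0
[ 0.74566256 -0.11897107 -0.73070448  0.43216913 -0.61252161  0.78302535] [0.40084331 0.23691848 0.19221719] [ 0.69232247 -0.14322726 -0.7072309 ]
H in tool cm [ 0.127727    0.36177519 10.22625025]
H px [282.17449026 199.71954265]
```

View pics/w5.png

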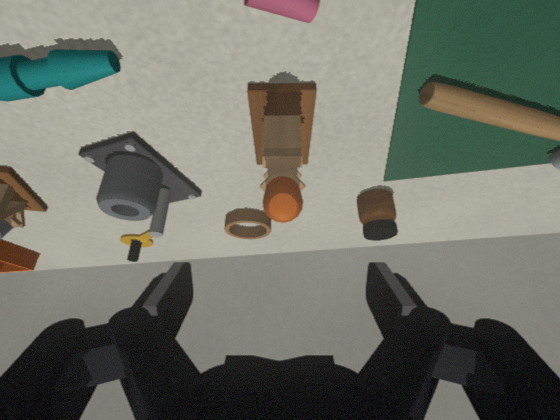

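The wrist picture shows the head at (283,201), as predicted at (282,200), with the cradle lined up with the image axis. I'll advance along the stake's axis and grip.

```bash
python3 -m jog '[{"delta_pos":[0.1,0.35,4],"dr":[0,0,0],"claw":1},{"delta_pos":[0.1,0.35,8],"dr":[0,0,0],"claw":1},{"delta_pos":[0.1,0.35,11],"dr":[0,0,0],"claw":0.9},{"delta_pos":[0.1,0.35,13],"dr":[0,0,0],"claw":0.8},{"delta_pos":[0.1,0.35,14.3],"dr":[0,0,0],"claw":0.7},{"delta_pos":[0.1,0.35,14.3],"dr":[0,0,0],"claw":0.6},{"delta_pos":[0.1,0.35,14.3],"dr":[0,0,0],"claw":0.2},{"delta_pos":[0.1,0.35,14.3],"dr":[0,0,0],"claw":0.2},{"delta_pos":[0.1,0.35,14.3],"dr":[0,0,0],"claw":0.2},{"delta_pos":[0.1,0.35,14.3],"dr":[0,0,0],"claw":0.2}]' 70
```

```text
time_s: 15.45
position: [0.4986, 0.2201, 0.0894]
tool_rot: [[-0.692, 0.203, 0.693], [0.145, 0.979, -0.143], [-0.708, 0.002, -0.707]]
ft_force: [-0.6, 4.8, 5.2]
gripper_width: 0.0345
gripper_force: 70.4
```

```bash
python3 -m jog '[{"delta_pos":[-0.7,0,-0.7],"dr":[0,0,0],"claw":0.2},{"delta_pos":[-2.2,0,-2.2],"dr":[0,0,0],"claw":0.2},{"delta_pos":[-4.5,0,-4.5],"dr":[0,0,0],"claw":0.2},{"delta_pos":[-7.5,0,-7.5],"dr":[0,0,0],"claw":0.2},{"delta_pos":[-10.6,0,-10.6],"dr":[0,0,0],"claw":0.2},{"delta_pos":[-11,-3,-9.5],"dr":[0,8,0],"claw":0.2},{"delta_pos":[-11.5,-6,-8.5],"dr":[0,15,0],"claw":0.2},{"delta_pos":[-12,-9,-7],"dr":[0,22,0],"claw":0.2},{"delta_pos":[-12.5,-12,-6],"dr":[0,30,0],"claw":0.2},{"delta_pos":[-13,-15,-5],"dr":[0,37,0],"claw":0.2},{"delta_pos":[-13.5,-18,-4],"dr":[0,45,0],"claw":0.2},{"delta_pos":[-14.1,-20.1,-2.9],"dr":[0,45,0],"claw":0.2},{"delta_pos":[-14.1,-20.1,-2.9],"dr":[0,45,0],"claw":0.2},{"delta_pos":[-14.1,-20.1,-2.9],"dr":[0,45,0],"claw":0.2}]'
python3 - <<'E'
from h import *
W=grab_frame('wrist');pw=P(camera_model('wrist'));s=sense();print(s['position'],s['tool_rot'],s['q'],s['gripper_width'])
ims=[]
for c,(x,y) in dict(scene=(225,120),side=(240,110)).items():
  ims.append(cv2.resize(grab_frame(c)[y:y+120,x:x+90],(300,400),interpolation=cv2.INTER_CUBIC))
ims.append(cv2.resize(W[100:400,200:350],(200,400),interpolation=cv2.INTER_CUBIC))
save(np.hstack(ims),'c6')
M=[P(camera_model(c)) for c in('scene','side')]
for X in [(.535,.007,.075),(.535,.007,.15),s['position']]:
  print([np.round(q[:2]/q[2],1) for q in [p@np.r_[X,1] for p in M+[pw]]])
E
```

```text
time_s: 17.2
position: [0.5339, 0.0067, 0.2086]
tool_rot: [[-0.979, 0.204, -0.002], [0.204, 0.979, 0.0], [0.002, -0.0, -1.0]]
ft_force: [-0.4, 0.6, -2.7]
gripper_width: 0.0339
gripper_force: 71.0
[0.53395314 0.00703667 0.20882102] [[-9.79125325e-01  2.03254574e-01 -1.08411105e-03]
 [ 2.03254393e-01  9.79125924e-01  2.76176441e-04]
 [ 1.11761536e-03  5.00610133e-05 -9.99999374e-01]] [-1.44093853e-01  2.32417377e-01 -1.78358700e-02  1.32165561e+00
  1.17640547e-04  6.05867939e-02] 0.03423523269164025
[array([267.7, 216.6]), array([290.7, 217.1]), array([278.9, 194.2])]
[array([267.2, 202.7]), array([291. , 197.4]), array([278.9, 218.2])]
[array([266.5, 190.6]), array([291.4, 181. ]), array([278.5, 248.8])]
```

View pics/c6.png

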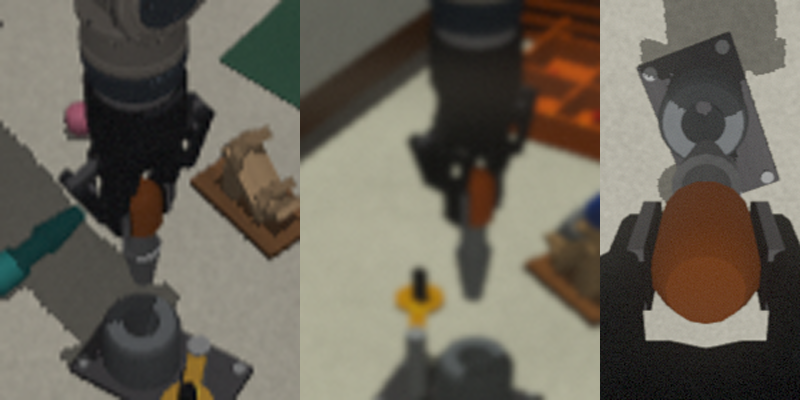

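The last crop shows the stake hanging vertical, with its tip at scene (268,204) and side (292,199), which puts its origin at z of about 0.144. The cover knob is well away. I'll refine the mouth centre numerically from the saved wrist views and the live ones.

```bash
cat > mouth.py <<'E'
from h import *
from scipy.optimize import least_squares
s=sense();m=camera_model('wrist');Tt=np.eye(4);Tt[:3,:3]=s['tool_rot'];Tt[:3,3]=s['position']
C=np.linalg.inv(Tt)@m['pose']
def pw(R,t):
  T=np.eye(4);T[:3,:3]=R;T[:3,3]=t;return P(dict(camera_matrix=m['camera_matrix'],pose=T@C))
R5=np.array([[-.692,.205,.692],[.147,.979,-.143],[-.707,.003,-.707]])
g=lambda n:cv2.cvtColor(cv2.imread('pics/'+n+'.png'),cv2.COLOR_BGR2GRAY)
V=[('w4',g('w4'),np.load('w4.npy')@np.eye(4),80),('w5',g('w5'),pw(R5,[.4008,.2369,.1922]),0),
   ('scene0',g('scene'),P(camera_model('scene')),0),
   ('wrist',cv2.cvtColor(grab_frame('wrist'),cv2.COLOR_RGB2GRAY),P(m),0)]
th=np.linspace(0,2*np.pi,73)[:-1]
def proj(p,c,r,z):
  X=np.c_[c[0]+r*np.cos(th),c[1]+r*np.sin(th),np.full(72,z),np.ones(72)]@p.T;return X[:,:2]/X[:,2:]
def score(im,p,off,c,r,z):
  f=im.astype(np.float32)
  def sm(q):return cv2.remap(f,(q[:,:1]-off).astype(np.float32),q[:,1:].astype(np.float32),cv2.INTER_LINEAR)[:,0]
  return np.mean(np.clip(sm(proj(p,c,r+.003,z))-sm(proj(p,c,r-.003,z)),-25,25))
for n,im,p,off in V:
  if n=='scene0': continue
  best=max((score(im,p,off,(x,y),.017,.075),x,y) for x in np.arange(.520,.551,.001) for y in np.arange(-.008,.022,.001)); print(n,'bore',np.round(best,4))
  best=max((abs(score(im,p,off,(x,y),.036,.075)),x,y) for x in np.arange(.520,.551,.001) for y in np.arange(-.008,.022,.001)); print(n,'rim',np.round(best,4))
im=cv2.cvtColor(grab_frame('scene'),cv2.COLOR_RGB2GRAY);p=P(camera_model('scene'))
print('scene',max((score(im,p,0,(x,y),.017,.075),x,y) for x in np.arange(.520,.551,.001) for y in np.arange(-.008,.022,.001)))
im=cv2.imread('pics/w4.png') 
# scene crop inside w4.png
f=cv2.cvtColor(im[:,400:],cv2.COLOR_BGR2GRAY)
S=np.array([[300/90,0,-230*300/90],[0,420/130,-130*420/130],[0,0,1.]])
print('scene-w4',max((score(f,S@p,0,(x,y),.017,.075),x,y) for x in np.arange(.520,.551,.001) for y in np.arange(-.008,.022,.001)))
E
python3 mouth.py
```

```text
w4 bore [2.50e+01 5.35e-01 6.00e-03]
w4 rim [ 1.08293e+01  5.32000e-01 -2.00000e-03]
w5 bore [2.50e+01 5.33e-01 7.00e-03]
w5 rim [10.7435  0.525   0.011 ]
wrist bore [1.46749e+01 5.29000e-01 6.00000e-03]
wrist rim [9.9443e+00 5.3200e-01 5.0000e-03]
scene (np.float32(18.127768), np.float64(0.533), np.float64(0.008))
scene-w4 (np.float32(24.616415), np.float64(0.533), np.float64(0.006))
```

```bash
python3 -m jog '[{"delta_pos":[0,-0.1,3],"dr":[0,0,0],"claw":0.2},{"delta_pos":[0,-0.1,5.5],"dr":[0,0,0],"claw":0.2},{"delta_pos":[0,-0.1,7],"dr":[0,0,0],"claw":0.2},{"delta_pos":[0,-0.1,8],"dr":[0,0,0],"claw":0.2},{"delta_pos":[0,-0.1,9],"dr":[0,0,0],"claw":0.2},{"delta_pos":[0,-0.1,9.5],"dr":[0,0,0],"claw":0.2},{"delta_pos":[0,-0.1,10],"dr":[0,0,0],"claw":0.2},{"delta_pos":[0,-0.1,10],"dr":[0,0,0],"claw":0.2}]'
```

```text
time_s: 18.45
position: [0.5344, 0.0055, 0.1083]
tool_rot: [[-0.979, 0.204, -0.001], [0.204, 0.979, 0.0], [0.001, 0.0, -1.0]]
ft_force: [-0.3, 0.2, -2.3]
gripper_width: 0.0341
gripper_force: 71.0
```

```bash
python3 -m jog '[{"delta_pos":[0,0,0.4],"dr":[0,0,0],"claw":0.2},{"delta_pos":[0,0,0.8],"dr":[0,0,0],"claw":0.2},{"delta_pos":[0,0,1.1],"dr":[0,0,0],"claw":0.2},{"delta_pos":[0,0,1.1],"dr":[0,0,0],"claw":0.2}]'
python3 -m jog '[{"delta_pos":[0,0,0.2],"dr":[0,0,0],"claw":0.2},{"delta_pos":[0,0,0.4],"dr":[0,0,0],"claw":0.2},{"delta_pos":[0,0,0.4],"dr":[0,0,0],"claw":0.2}]'
```

```text
time_s: 18.95
position: [0.5339, 0.0053, 0.097]
tool_rot: [[-0.979, 0.204, -0.002], [0.204, 0.979, -0.0], [0.002, -0.0, -1.0]]
ft_force: [-1.8, -1.7, -5.5]
gripper_width: 0.0343
gripper_force: 70.8
time_s: 19.32
position: [0.5337, 0.0051, 0.0935]
tool_rot: [[-0.979, 0.204, -0.002], [0.204, 0.979, -0.001], [0.002, -0.001, -1.0]]
ft_force: [-4.9, -4.1, 0.4]
gripper_width: 0.0339
gripper_force: 71.3
```

```bash
python3 -m jog '[{"delta_pos":[0.1,-0.1,0],"dr":[0,0,0],"claw":0.2},{"delta_pos":[0.1,-0.1,0.1],"dr":[0,0,0],"claw":0.2},{"delta_pos":[0.1,-0.1,0.2],"dr":[0,0,0],"claw":0.2},{"delta_pos":[0.1,-0.1,0.2],"dr":[0,0,0],"claw":0.2}]'
python3 -m jog '[{"delta_pos":[0,0,0.15],"dr":[0,0,0],"claw":0.2},{"delta_pos":[0,0,0.3],"dr":[0,0,0],"claw":0.2},{"delta_pos":[0,0,0.3],"dr":[0,0,0],"claw":0.2}]'
```

```text
time_s: 19.82
position: [0.5332, 0.0047, 0.0914]
tool_rot: [[-0.979, 0.204, -0.001], [0.204, 0.979, 0.0], [0.001, 0.0, -1.0]]
ft_force: [-3.6, -1.0, -1.3]
gripper_width: 0.0339
gripper_force: 71.2
time_s: 20.2
position: [0.5329, 0.0046, 0.0888]
tool_rot: [[-0.979, 0.204, -0.001], [0.204, 0.979, -0.0], [0.001, -0.0, -1.0]]
ft_force: [-6.4, -1.6, 4.6]
gripper_width: 0.0342
gripper_force: 71.9
```

```bash
python3 -m jog '[{"delta_pos":[0.12,0,0],"dr":[0,0,0],"claw":0.2},{"delta_pos":[0.12,0,0.15],"dr":[0,0,0],"claw":0.2},{"delta_pos":[0.12,0,0.2],"dr":[0,0,0],"claw":0.2},{"delta_pos":[0.12,0,0.2],"dr":[0,0,0],"claw":0.2}]'
python3 -m jog '[{"delta_pos":[0,0,0.15],"dr":[0,0,0],"claw":0.2},{"delta_pos":[0,0,0.2],"dr":[0,0,0],"claw":0.2},{"delta_pos":[0,0,0.2],"dr":[0,0,0],"claw":0.2}]'
```

```text
time_s: 20.7
position: [0.5327, 0.0046, 0.0882]
tool_rot: [[-0.979, 0.204, 0.002], [0.204, 0.979, -0.001], [-0.002, -0.0, -1.0]]
ft_force: [-8.2, -2.3, 17.8]
gripper_width: 0.0342
gripper_force: 73.2
time_s: 21.08
position: [0.533, 0.0046, 0.088]
tool_rot: [[-0.979, 0.204, 0.004], [0.204, 0.979, -0.001], [-0.004, -0.0, -1.0]]
ft_force: [-13.2, -0.6, 35.1]
gripper_width: 0.0342
gripper_force: 75.0
```

```bash
python3 -m jog '[{"delta_pos":[0,0,-0.25],"dr":[0,0,0],"claw":0.2},{"delta_pos":[0,0,-0.25],"dr":[0,0,0],"claw":0.2},{"delta_pos":[0,0,-0.1],"dr":[0,0,0],"claw":0.2},{"delta_pos":[0,0,-0.1],"dr":[0,0,0],"claw":0.2}]' 20
python3 -m jog '[{"delta_pos":[0,0,-0.1],"dr":[0,0,0],"claw":0.45},{"delta_pos":[0,0,-0.1],"dr":[0,0,0],"claw":0.55},{"delta_pos":[0,0,-0.1],"dr":[0,0,0],"claw":0.65},{"delta_pos":[0,0,-0.1],"dr":[0,0,0],"claw":0.75},{"delta_pos":[0,0,-0.1],"dr":[0,0,0],"claw":0.75}]'
```

```text
time_s: 21.58
position: [0.5329, 0.0046, 0.0881]
tool_rot: [[-0.979, 0.204, 0.003], [0.204, 0.979, -0.001], [-0.003, -0.0, -1.0]]
ft_force: [-10.8, -2.1, 27.3]
gripper_width: 0.0342
gripper_force: 74.3
time_s: 22.2
position: [0.5322, 0.005, 0.0863]
tool_rot: [[-0.979, 0.204, -0.001], [0.204, 0.979, 0.0], [0.001, 0.0, -1.0]]
ft_force: [-0.0, 0.1, -0.7]
gripper_width: 0.0637
gripper_force: 0.0
```

```bash
python3 -m jog '[{"delta_pos":[0,0,-1],"dr":[0,0,0],"claw":0.8},{"delta_pos":[0,0,-3],"dr":[0,0,0],"claw":0.8},{"delta_pos":[0,0,-8],"dr":[0,0,0],"claw":0.8},{"delta_pos":[4,0,-13],"dr":[0,0,0],"claw":0.8},{"delta_pos":[10,0,-16],"dr":[0,0,0],"claw":0.8},{"delta_pos":[10,0,-16],"dr":[0,0,0],"claw":0.8},{"delta_pos":[10,0,-16],"dr":[0,0,0],"claw":0.8}]'
cat > chk.py <<'E'
from h import *
Ps=[];uv=[]
th=np.linspace(0,2*np.pi,60)
def pts(o,ax,rs):
  ax=ax/np.linalg.norm(ax);u=np.cross(ax,[0,1,0]);u/=np.linalg.norm(u);v=np.cross(ax,u)
  return np.vstack([o+z*ax+r*(np.cos(t)*u+np.sin(t)*v) for z,r in rs for t in th])
prof=[(.085,.018),(.118,.018),(.124,.0145),(.128,.009),(.130,0)]
from scipy.optimize import least_squares
obs=[]
for c,roi in dict(scene=(235,150,310,240),side=(260,150,330,240),wrist=(150,0,420,300)).items():
  p=P(camera_model(c));a=grab_frame(c);h=cv2.cvtColor(a,cv2.COLOR_RGB2HSV)
  k=((h[...,0]<13)&(h[...,1]>170)&(h[...,2]>50)).astype(np.uint8);z=np.zeros_like(k);x0,y0,x1,y1=roi;z[y0:y1,x0:x1]=k[y0:y1,x0:x1]
  n,l,s,cc=cv2.connectedComponentsWithStats(z);i=1+np.argmax(s[1:,4]);b=s[i]
  ptsr=cv2.findNonZero((l==i).astype(np.uint8))[:,0]
  q=cv2.moments((l==i).astype(np.uint8),True);print(c,b,cc[i]);obs.append((c,p,cc[i],b))
def pred(o,ax,p):
  X=np.c_[pts(o,ax,prof),np.ones(len(prof)*60)]@p.T;X=X[:,:2]/X[:,2:]
  hull=cv2.convexHull(X.astype(np.float32));m=cv2.moments(hull);x,y,w,hh=*hull.min(0)[0],*np.ptp(hull,axis=0)[0]
  return [m['m10']/m['m00'],m['m01']/m['m00'],x,y,x+w,y+hh]
f=lambda v:np.concatenate([np.array(pred(v[:3],np.r_[v[3:],1],p))-[*cc,b[0]-.5,b[1]-.5,b[0]+b[2]-.5,b[1]+b[3]-.5] for _,p,cc,b in obs])
r=least_squares(f,[.533,.006,.025,0,0],x_scale=[.01,.01,.01,.1,.1],diff_step=1e-3);print('origin',r.x[:3],'tilt deg',np.degrees(r.x[3:]));print(np.round(r.fun,1))
r=least_squares(lambda v:f(np.r_[v,0,0]),[.533,.006,.025],diff_step=1e-3);print('upright origin',r.x,np.round(r.fun,1))
for t in('scene',):
  print([(d['p'],d['box']) for d in look_for(t,'cover')][:2])
s=sense();print(s['time_s'],s['position'])
E
python3 chk.py
```

```text
time_s: 23.08
position: [0.4345, 0.0253, 0.2473]
tool_rot: [[-0.979, 0.204, 0.001], [0.204, 0.979, 0.0], [-0.001, 0.0, -1.0]]
ft_force: [0.9, -0.6, -1.0]
gripper_width: 0.0681
gripper_force: 0.0
scene [262 200  11  15 143] [266.81818182 206.82517483]
side [288 196   9  14 112] [292.19642857 202.375     ]
wrist [266 285  12  15  46] [270.91304348 293.89130435]
origin [ 0.58940778 -0.02300749  0.03801816] tilt deg [-33.50036799  12.27660205]
[ -1.1   3.6  -3.2   2.1   0.9   4.7  -0.4  -0.5  -3.2  -1.3   2.7   0.1
   1.5  -1.9 -10.3 -10.4  12.1  10.4]
upright origin [ 0.53914891 -0.00363681  0.02060723] [ -0.7   4.3  -1.7   3.2  -0.1   4.9  -0.7  -0.1  -1.9  -1.7   1.1   1.1
   1.5  -2.3 -10.4 -16.1  11.8  14.9]
[(0.8, [275.2, 222.7, 14.5, 24.9])]
23.275 [0.43488333 0.02507063 0.24562119]
```

```bash
python3 - <<'E'
from h import *
M=[P(camera_model(c)) for c in('scene','side')]
print(tri(M,[(266.8,206.8),(292.2,202.4)]))
def pr(X): return [np.round(q[:2]/q[2],1) for q in [p@np.r_[X,1] for p in M]]
for z in(.132,.137,.142): print(z,pr((.5325,.0055,z)))
for c in('scene','side','wrist'):
  im=grab_frame(c)
  if c=='wrist': p=P(camera_model(c))@np.r_[.5325,.0055,.132,1];print('exp',p[:2]/p[2])
  h=cv2.cvtColor(im,cv2.COLOR_RGB2HSV);b={'scene':(245,190,290,230),'side':(270,185,315,225),'wrist':(180,200,380,419)}[c];x0,y0,x1,y1=b
  for S in(110,150,190):
    k=((h[y0:y1,x0:x1,0]<13)&(h[y0:y1,x0:x1,1]>S)&(h[y0:y1,x0:x1,2]>40)).astype(np.uint8)
    n,l,s,cc=cv2.connectedComponentsWithStats(k);i=1+np.argmax(s[1:,4]);yx=np.argwhere(l==i);w,v=np.linalg.eigh(np.cov(yx.T));print(c,S,s[i]+[x0,y0,0,0,0],cc[i]+[x0,y0],'axis(u,v)',np.round(v[::-1,1],2))
u=pr((.5325,.0055,.11));w=pr((.5325,.0055,.155));print('vertical dirs',[((a-b)/np.linalg.norm(a-b)).round(2) for a,b in zip(u,w)])
E
```

```text
(array([0.53337113, 0.00454702, 0.13038187]), [[-0.4, -0.0], [-0.4, 0.0]])
0.132 [array([266.3, 206.1]), array([291.9, 202.3])]
0.137 [array([266.3, 205.1]), array([291.9, 200.9])]
0.142 [array([266.3, 204.2]), array([291.9, 199.6])]
scene 110 [261 199  12  16 166] [266.59036145 206.74698795] axis(u,v) [-0.01 -1.  ]
scene 150 [262 200  11  15 147] [266.83673469 207.        ] axis(u,v) [0. 1.]
scene 190 [262 200  11  15  81] [267.2962963  205.82716049] axis(u,v) [-0.24 -0.97]
side 110 [288 195  10  17 147] [292.32653061 202.74829932] axis(u,v) [ 0.02 -1.  ]
side 150 [288 195   9  16 129] [292.07751938 202.55813953] axis(u,v) [ 0.01 -1.  ]
side 190 [289 196   8  13  75] [292.37333333 201.21333333] axis(u,v) [-0.03 -1.  ]
exp [279.4059311  289.10557896]
wrist 110 [ 263  265   34   46 1012] [279.09288538 286.08399209] axis(u,v) [-0.01 -1.  ]
wrist 150 [263 276  33  35 536] [278.87126866 294.01679104] axis(u,v) [0.99 0.11]
wrist 190 [285 287   1   1   1] [285. 287.] axis(u,v) [nan nan]
vertical dirs [array([0.03, 1.  ]), array([-0.02,  1.  ])]<stdin>:12: RuntimeWarning: Degrees of freedom <= 0 for slice
  c *= np.true_divide(1, fact)
  c *= np.true_divide(1, fact)
```

```bash
python3 -c "from station import *;print(sign_off())"
```

```text
the job is handed in; nothing more can be done
None
```

The job is handed in: the dust cover is swung open (about 1.9 rad by my estimate), and the orange-headed stake stands upright in the socket, lowered by hand and released. Afterwards its head measured 130 mm above the bench against 132 mm expected for fully home, which is within camera accuracy; the blue-headed stake and the bystanders were left alone.

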